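Open the short pop-button canister

ROBOT

A 6-joint arm with a two-finger parallel gripper is mounted at the origin on the work surface. World frame = base frame: x ahead of the robot, y to its left, z up, the work surface at z = 0. Lengths are in m, angles in rad, forces in N, time in s.
With the tool pointing down it reaches from about 0.35 to 0.775 m from the base axis. Payload 5.5 kg.
Tool frame: the origin (TCP) lies on the centre line of the jaws, within the pads' length; the fingertips stand 11 mm ahead of it and the grasp point (between the pads) lies 8 mm behind it (env.tip_extent is the distance from the TCP to the fingertips, in m); z points along the fingers, y is the line along which they close (so a half turn about z gives the same grasp; the last joint's range is limited). The gripper opens to 85 mm and grips with 20 to 120 N. Pads are 22 mm wide; open, the fingers measure 114 mm over their backs; the gripper's body (76 mm by 85 mm) begins 54 mm behind the grasp point. The pads swing forward as they close: fully open they stand 13 mm farther back than shut.
Start: joints at [1.14, 0.313, 0.046, 1.304, 0, 1.431], TCP at [0.165, 0.551, 0.242] pointing down, gripper open.
Joint ranges: [-2.76, 2.76], [-0.86, 1.69], [-1.03, 1.26], [-2.2, 2.34], [-1.47, 1.5], [-3.14, 3.14]. Speed limits (rad/s): [2.57, 2.57, 3.14, 3.14, 3.14, 3.14].

INTERFACE

Orientations are given as a unit quaternion [w, x, y, z].
In Python, from workcell import env gives the robot as it stands.
- The arm moves only by the shell command python3 -m jog 'ROWS' [FORCE]. ROWS is JSON, a list of rows, each a list of 5 numbers: the gripper's target within -1 to 1 (shut at 1, half-way at 0, fully open at -1), then the shift along the tool's x, y, z in m, then the turn about the tool's z in degrees. In form: [[fingers, tx, ty, tz, turn], ...]. A call has 1 to 5 rows; each row shifts and turns the commanded pose from where the row before left it, along the tool's axes as they then stand; what a row does not reach is not made up. A row lasts 1/12 s, in which the tool goes at most 41.7 mm and 7.16 degrees, less where a joint would pass 70% of its speed; a pose out of reach is approached as far as the arm can. A call is refused whole if a number of a shift passes 0.0417 or a number of a turn 7.16, either way. A call with a gripper value outside its range is refused whole. The fingers move at their own pace and stop on an object; FORCE is the grip in N (left out, the last holds). Time passes only in rows, so rows that do not move let the fingers close. It gives the time, the measured TCP pose, the force, the opening and the grip force at its end, in the units of the state.
- env.get_state(): the state, without advancing time (a new reading comes with each control period).
- env.read_camera(name): name is "scene" or "top" or "wrist"; returns a dict with "img" (400x640x3 uint8, red, green, blue), "fov_y" (degrees; the focal length in pixels is half the picture's height over the tangent of half this angle, whatever the lens; pixels are square), "cx", "cy" (the principal point, pixels), "D" ([k1, k2, p1, p2, k3] as OpenCV has them; the pictures are not rectified), "T" (4x4, takes a point from camera to world coordinates). Camera axes: x right, y up, looking along -z (the intrinsics and any distortion apply to the point x, -y, -z); pixel columns grow to the right and rows downward; lengths in m; the calibration is good to about 2 mm. A picture is of the moment at which its call begins. There is no depth.
- env.hand_in(): hands the job in; it is judged then, once.
The state is a dict: "clock": time; "joint_pos": joint angles; "qvel": joint speeds; "tau": joint torques, N m; "tcp_pos": TCP position; "orientation": TCP orientation; "wrist_force": force on the tool from outside, world axes, zero at the start; "ft_torque": the same for the moment, N m; "finger_gap": finger opening in m; "grip_force": force on a finger pad.
Only numpy, scipy, OpenCV 4.12 (cv2) and the standard library are available. Lean on these libraries where they do the work, as an engineer would, in place of code of your own. Each camera call takes 0.05 s, during which the arm holds its last target. There are 200 camera calls.

TASK

Open the short square canister: press the round button in its lid down until it springs up, then lift the lid off by the raised button and set it down gently, button up, in the middle of the round cork mat. Leave the tall square canister shut.

Things in the scene. Friction and masses are not known exactly. Their poses are not given: they have to be found in the camera images.
- short_lid: White lid of the short square clear canister of biscuits (112 mm square, 90 mm high, fixed): plate 116 x 116 x 10 mm over a plug 99 x 99 x 22 mm, loose by 2.5 mm in the mouth; about 0.2 kg, too wide to grasp by its sides. Origin: centre of the plug's underside, z up, x and y along the sides; the plate's top face is 32 mm above it. Shut, the origin is 68 mm above the table. Button in the middle.
- short_crown (a point): Crown of the round aluminium button, 40 mm in diameter with a low dome, in the middle of the short lid; moves with it. Shut, only the dome shows, crown 6 mm above the plate's top face. Sprung out, the crown is 31 mm above that face and the button's upright side is bare for 25 mm: the lid's handle, gripped from above in any direction with the fingertips just over the plate.
- short_button (a joint): Height of the short lid's button in m: 0 shut, -0.005 pressed fully in (hard stop), 0.025 sprung out. Pressing takes about 4 N; about 5 mm down it unlatches, then follows the finger up and springs out within half a second of the finger leaving. Let go earlier, it returns to 0. Once out it does not latch again: pushed down, it springs up.
- mat: Round cork mat, 170 mm in diameter and 8 mm thick, flat on the table and fixed. Origin: centre of its underside; its top face is 8 mm above that. The lid stands on it on its plug.
- tall_button (a joint): Height in m of the like button in the lid of the tall square clear canister (112 mm square, 170 mm high over its lid, full of wrapped bars, fixed): 0 shut, and to be left so. The two canisters and the mat stand in a row across the table in any order, their centres at least 190 mm apart.
Things that resemble listed ones, but are neither listed nor needed, are in the scene too. What is shaped like the short_lid but blue or purple is not meant. There is more than one size of the mat; the one meant has the size given above.

How it is judged:
By the outcome, as a careful person would: the job done as asked, in the order asked, and still so for the second after the job is handed in, with the robot touching nothing.
It also fails if it takes over 48 s, if anything falls off the work surface, if the arm or the gripper's body presses on something with over 40 N, if the wrist force passes 120 N, or if a joint passes its speed limit or range.

## Working session

There is one attempt and no reset: what is moved stays moved. The work goes in short steps, Python scripts to look and compute and a shell command to move; the robot and the scene stay as the last step left them, time stands still between calls to the robot, and variables do not carry over. Pictures are saved under pics/ and viewed, at most 10 in all, crops included, and the job is handed in when it is done.

```bash
mkdir -p pics; cat > h.py <<'E'
import cv2,numpy as np
from workcell import env
def shot(n,f=None):
    c=env.read_camera(n)
    if f: cv2.imwrite('pics/'+f,c['img'][:,:,::-1])
    return c
def K(c):
    f=200/np.tan(np.radians(c['fov_y'])/2)
    return np.array([[f,0,c['cx']],[0,f,c['cy']],[0,0,1.]])
def cast(c,uv,z):
    p=cv2.undistortPoints(np.array(uv,float).reshape(-1,1,2),K(c),np.array(c['D'],float)).reshape(-1,2)
    T=np.array(c['T']); d=np.c_[p[:,0],-p[:,1],-np.ones(len(p))]@T[:3,:3].T; o=T[:3,3]
    return o+d*((z-o[2])/d[:,2])[:,None]
E
python3 - <<'E'
from h import *
a=shot('top','a.png');b=shot('scene','b.png')
print(a['T'],b['T'],a['fov_y'],b['fov_y']); s=env.get_state(); print(s['tcp_pos'],s['orientation'],s['finger_gap'],env.tip_extent)
E
```

```text
[[ 0.02022524  0.9851458  -0.17052477  0.25155519]
 [-0.99975742  0.01844056 -0.01204336  0.04040534]
 [-0.00871989  0.17072698  0.98527979  1.23258559]
 [ 0.          0.          0.          1.        ]] [[ 0.13428599 -0.79314349  0.59404603  1.15439135]
 [ 0.99094149  0.10657559 -0.08171054 -0.03676956]
 [ 0.00149738  0.59963744  0.80027039  1.09986127]
 [ 0.          0.          0.          1.        ]] 47.68224384949219 43.198399281243766
[0.16468408 0.55043995 0.2414928 ] [-2.34422070e-04  1.44901526e-01  9.89445734e-01 -7.94936304e-04] 0.08542226485122471 0.011
```

View pics/a.png

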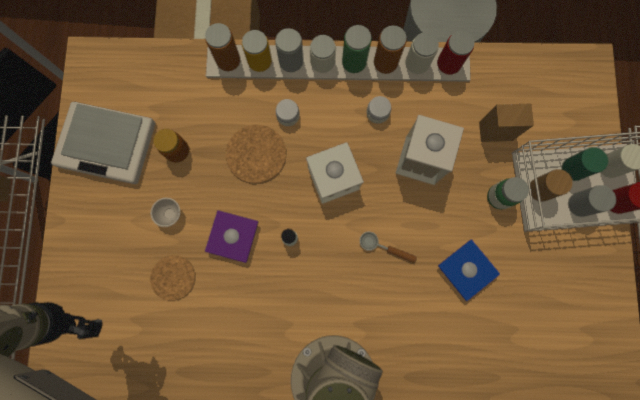

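View pics/b.png

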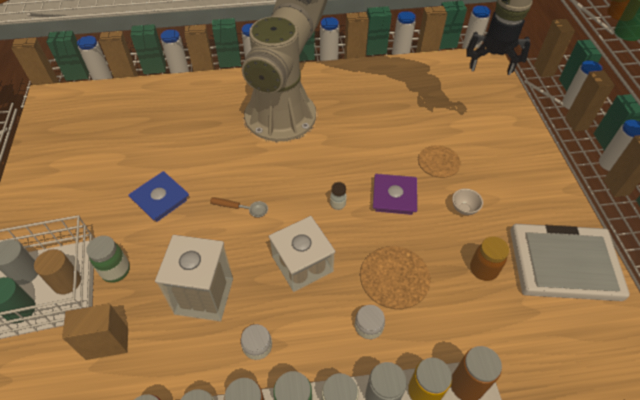

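Top view: the two white lids are at (335,172) and (433,142). The first belongs to the short canister: in the scene view (302,243) its clear body is low, while the one at (190,265) is tall. The blue (470,270) and purple (231,237) lids are decoys. There are cork mats at (256,154), large, and (173,278), small. I expect the large one is the 170 mm mat and will check its size.

```bash
python3 - <<'E'
from h import *
for n,lid,mats in (('top',(335,172),((256,154),(173,278))),('scene',(302,243),((395,277),(439,161)))):
    c=shot(n); im=c['img']; hsv=cv2.cvtColor(im,cv2.COLOR_RGB2HSV)
    print(n)
    # lid: low saturation blob
    m=((hsv[:,:,1]<60)&(hsv[:,:,2]>95)).astype(np.uint8)
    k=np.ones((3,3),np.uint8); m=cv2.morphologyEx(m,cv2.MORPH_OPEN,k)
    nl,L,st,ce=cv2.connectedComponentsWithStats(m)
    i=L[lid[1]+14,lid[0]-8]; cs=max(cv2.findContours((L==i).astype(np.uint8),0,1)[0],key=cv2.contourArea)
    r=cv2.minAreaRect(cs); print('lid',st[i],r)
    P=cast(c,cv2.boxPoints(r),.1)
    print(P.round(4),P.mean(0),np.linalg.norm(np.diff(P,axis=0),axis=1))
    # mat: texture/dark vs table; print mean colours
    for u,v in mats: print('hsv mat',hsv[v-8:v+8,u-8:u+8].reshape(-1,3).mean(0))
    print('table',hsv[215:225,300:320].reshape(-1,3).mean(0))
    if n=='top':
        crop=im[110:210,210:370]; cv2.imwrite('pics/c.png',cv2.resize(crop,None,fx=5,fy=5,interpolation=cv2.INTER_CUBIC)[:,:,::-1])
    for (u,v) in mats:
        f={'top':{256:((226,154),(287,154),(256,125),(256,184)),173:((151,278),(196,278),(173,256),(173,300))},
           'scene':{395:((360,277),(430,277),(395,247),(395,307)),439:((417,161),(461,161),(439,146),(439,178))}}[n][u]
        P=cast(c,f,.008); print('mat',P.round(3).tolist(),np.linalg.norm(P[0]-P[1]),np.linalg.norm(P[2]-P[3]))
E
```

```text
top
lid [ 307  144   55   58 2087] ((334.42462158203125, 172.02859497070312), (48.20073318481445, 45.46022415161133), 69.22774505615234)
[[ 0.563   0.0839  0.1   ]
 [ 0.6082 -0.0255  0.1   ]
 [ 0.4895 -0.0701  0.1   ]
 [ 0.4457  0.0376  0.1   ]] [0.52661493 0.00647302 0.1       ] [0.11835523 0.12681438 0.11626282]
hsv mat [ 15.671875   150.65234375 129.20703125]
hsv mat [ 15.60546875 150.640625   128.21484375]
table [ 16.25  143.545 148.36 ]
mat [[0.595, 0.308, 0.008], [0.598, 0.137, 0.008], [0.681, 0.227, 0.008], [0.51, 0.22, 0.008]] 0.1709666287723674 0.17076909672937723
mat [[0.249, 0.49, 0.008], [0.251, 0.37, 0.008], [0.308, 0.436, 0.008], [0.192, 0.427, 0.008]] 0.12046336675595855 0.11612723796268518
scene
lid [     0      0    640    400 239222] ((319.5, 199.5), (399.0, 639.0), 90.0)
[[-0.5972 -0.9231  0.1   ]
 [-0.3018  1.2968  0.1   ]
 [ 0.9667  0.6069  0.1   ]
 [ 0.8037 -0.6002  0.1   ]] [0.2178682  0.09512237 0.1       ] [2.23944199 1.44403911 1.21800311]
hsv mat [ 15.3515625  157.37890625 155.46484375]
hsv mat [ 15.28515625 157.64453125 156.07421875]
table [ 16.81  101.535 181.06 ]
mat [[0.592, 0.142, 0.008], [0.614, 0.31, 0.008], [0.52, 0.245, 0.008], [0.68, 0.208, 0.008]] 0.16946140200786447 0.16351605081644904
mat [[0.248, 0.372, 0.008], [0.265, 0.497, 0.008], [0.2, 0.45, 0.008], [0.317, 0.417, 0.008]] 0.1259763669068231 0.12216692658345799
```

View pics/c.png

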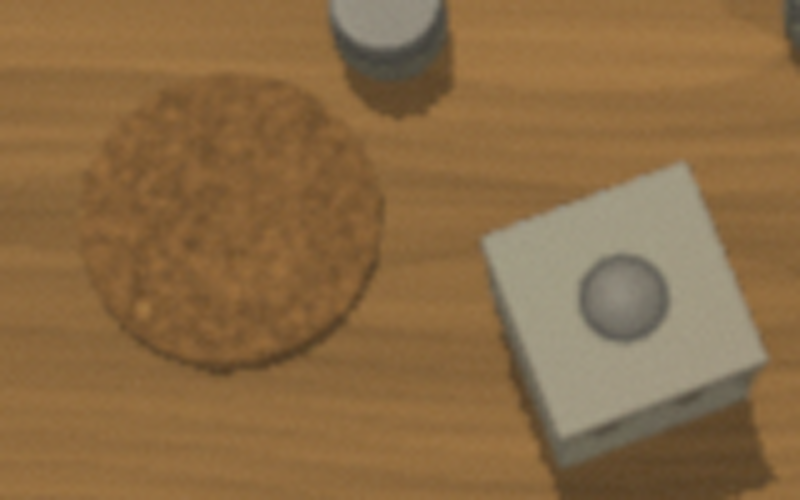

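The crop shows the large mat centred at top pixel (256,153.4), about 170 mm across, so it fits; the other mat is about 120 mm. The short lid's button is at (334.4,169). Next is the approach distance in tool axes.

```bash
cat >> h.py <<'E'
from scipy.spatial.transform import Rotation as R
def rel(t):
    s=env.get_state(); q=s['orientation']; r=R.from_quat([q[1],q[2],q[3],q[0]])
    return r.inv().apply(np.array(t)-s['tcp_pos'])
E
python3 - <<'E'
from h import *
c=shot('top'); b=cast(c,[(334.4,169.0)],.104)[0]; m=cast(c,[(256,153.4)],.008)[0]; print(b,m)
c2=shot('scene'); print(cast(c2,[(301.5,243)],.104), cast(c2,[(395,277)],.008))
print(rel([b[0],b[1],.24]))
E
```

```text
[0.5330302  0.00670094 0.104     ] [0.59789874 0.22389509 0.008     ]
[[0.53664133 0.00838096 0.104     ]] [[0.60314529 0.22599599 0.008     ]]
[-0.50874513 -0.41563545  0.00219724]
```

```bash
A='[1,-0.028,-0.023,0,0]'; python3 -m jog '[[1,-0.028,-0.023,0,0],[1,-0.028,-0.023,0,0],[1,-0.028,-0.023,0,0],[1,-0.028,-0.023,0,0],[1,-0.028,-0.023,0,0]]' 40; python3 -m jog '[[1,-0.028,-0.023,0,0],[1,-0.028,-0.023,0,0],[1,-0.028,-0.023,0,0],[1,-0.028,-0.023,0,0],[1,-0.028,-0.023,0,0]]'; python3 -m jog '[[1,-0.028,-0.023,0,0],[1,-0.028,-0.023,0,0],[1,-0.028,-0.023,0,0],[1,0,0,0,0],[1,0,0,0,0]]'
python3 - <<'E'
from h import *
print(rel([.5345,.0075,.24]),env.get_state()['wrist_force'],env.get_state()['joint_pos'])
E
```

```text
clock: 0.72
tcp_pos: [0.2665, 0.3992, 0.2423]
orientation: [0.0, 0.145, 0.99, 0.0]
wrist_force: [1.4, 0.1, 0.1]
finger_gap: 0.0259
grip_force: 0.0
clock: 1.13
tcp_pos: [0.3678, 0.2487, 0.2425]
orientation: [0.0, 0.145, 0.989, 0.0]
wrist_force: [1.0, 0.9, 0.4]
finger_gap: -0.0002
grip_force: 0.0
clock: 1.55
tcp_pos: [0.4287, 0.1585, 0.2422]
orientation: [-0.0, 0.147, 0.989, 0.0]
wrist_force: [-0.2, -0.2, 0.3]
finger_gap: 0.0001
grip_force: 0.0
[-0.14511619 -0.11369561  0.00212196] [-0.16205956 -0.15570288  0.27105539] [ 1.78044109e-01  8.54487810e-02 -2.39239344e-01  1.24623689e+00
  2.11153134e-04  4.73274299e-01]
```

```bash
python3 -m jog '[[1,-0.029,-0.023,0,0],[1,-0.029,-0.023,0,0],[1,-0.029,-0.023,0,0],[1,-0.029,-0.023,0,0],[1,-0.029,-0.022,0,0]]'; python3 -m jog '[[1,0,0,0,0],[1,0,0,0,0]]'
python3 - <<'E'
from h import *
print(rel([.5345,.0075,.24])); c=shot('wrist','w1.png'); print(c['T'],c['fov_y'])
E
```

```text
clock: 1.97
tcp_pos: [0.5343, 0.0095, 0.2425]
orientation: [-0.0, 0.144, 0.99, 0.0]
wrist_force: [1.5, 1.9, 0.4]
finger_gap: -0.0
grip_force: 0.0
clock: 2.13
tcp_pos: [0.5344, 0.0092, 0.2417]
orientation: [-0.001, 0.146, 0.989, 0.0]
wrist_force: [-0.7, 1.2, -0.2]
finger_gap: 0.0002
grip_force: 0.0
[-0.00060174 -0.00163338  0.00174352]
[[ 2.88798727e-01 -9.14091760e-01 -2.84660409e-01  4.62109676e-01]
 [ 9.57389653e-01  2.75554735e-01  8.64560006e-02  3.05698144e-02]
 [-5.89194134e-04 -2.97499314e-01  9.54721850e-01  3.73191120e-01]
 [ 0.00000000e+00  0.00000000e+00  0.00000000e+00  1.00000000e+00]] 64.62391822272238
```

View pics/w1.png

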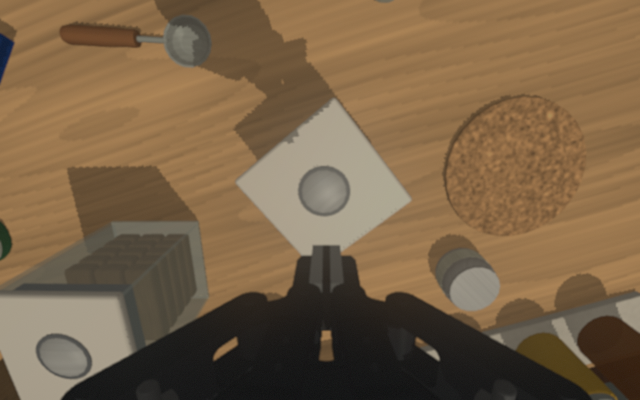

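The wrist view shows the short lid's button at (324,191), the shut fingertips at (326,250), and the mat around (516,165).

```bash
python3 - <<'E'
from h import *
c=shot('wrist'); im=c['img']
g=cv2.medianBlur(cv2.cvtColor(im,cv2.COLOR_RGB2GRAY),3)
h=cv2.HoughCircles(g[150:235,280:370],cv2.HOUGH_GRADIENT,1,40,param1=80,param2=15,minRadius=20,maxRadius=32); print(h)
b=cast(c,[(h[0][0][0]+280,h[0][0][1]+150)],.101)[0]; print(b, cast(c,[(324,191)],.101),cast(c,[(516.5,164)],.008), cast(c,[(446,164),(586,164),(520,95),(512,233)],.008).round(3).tolist())
print(rel([b[0],b[1],.13]),rel([.534,.008,.13]))
E
```

```text
[[[42.5 41.5 25.4]]]
[0.53281931 0.00658992 0.101     ] [[0.53276083 0.00800762 0.101     ]] [[0.59066503 0.22751953 0.008     ]] [[0.567, 0.147, 0.008], [0.615, 0.31, 0.008], [0.514, 0.241, 0.008], [0.678, 0.212, 0.008]]
[-0.0009956  -0.00410131  0.11203057] [-0.00172463 -0.00241285  0.11203003]
```

```bash
python3 -m jog '[[1,-0.001,-0.003,0.03,0],[1,0,0,0.03,0],[1,0,0,0.03,0],[1,0,0,0.02,0],[1,0,0,0,0]]'; python3 -m jog '[[1,0,0,0.003,0],[1,0,0,0.003,0],[1,0,0,0.002,0],[1,0,0,0,0]]';python3 -m jog '[[1,0,0,0.003,0],[1,0,0,0.002,0],[1,0,0,0,0]]'
```

```text
clock: 2.65
tcp_pos: [0.5299, 0.0086, 0.1283]
orientation: [-0.004, 0.144, 0.99, 0.0]
wrist_force: [-1.3, 0.2, -0.2]
finger_gap: 0.0
grip_force: 0.0
clock: 2.98
tcp_pos: [0.5349, 0.0064, 0.1254]
orientation: [0.001, 0.145, 0.989, 0.0]
wrist_force: [0.2, 0.1, 0.9]
finger_gap: 0.0002
grip_force: 0.0
clock: 3.23
tcp_pos: [0.5342, 0.006, 0.1192]
orientation: [0.0, 0.145, 0.989, 0.0]
wrist_force: [-0.4, -1.0, 0.6]
finger_gap: 0.0001
grip_force: 0.0
```

```bash
python3 -m jog '[[1,0,0,0.002,0],[1,0,0,0.001,0],[1,0,0,0,0]]'; python3 -m jog '[[1,0,0,0.0015,0],[1,0,0,0.0015,0],[1,0,0,0,0],[1,0,0,0,0]]'
```

```text
clock: 3.48
tcp_pos: [0.5344, 0.006, 0.1165]
orientation: [0.0, 0.145, 0.989, 0.0]
wrist_force: [-0.4, 0.6, 2.8]
finger_gap: -0.0001
grip_force: 1.7
clock: 3.82
tcp_pos: [0.5344, 0.006, 0.1133]
orientation: [0.0, 0.145, 0.989, -0.0]
wrist_force: [-0.7, 0.4, 2.0]
finger_gap: -0.0002
grip_force: 1.2
```

```bash
python3 -m jog '[[1,0,0,0.001,0],[1,0,0,0,0]]'; python3 -m jog '[[1,0,0,0.001,0],[1,0,0,0,0],[1,0,0,0,0]]'
```

```text
clock: 3.98
tcp_pos: [0.5344, 0.0061, 0.1127]
orientation: [0.0, 0.145, 0.989, 0.0]
wrist_force: [-2.9, 0.5, 10.4]
finger_gap: -0.0004
grip_force: 4.9
clock: 4.23
tcp_pos: [0.5344, 0.0061, 0.1125]
orientation: [0.001, 0.145, 0.989, -0.0]
wrist_force: [-3.3, -0.3, 10.9]
finger_gap: -0.0001
grip_force: 5.4
```

```bash
python3 -m jog '[[1,0,0,-0.01,0],[1,0,0,-0.02,0],[1,0,0,-0.03,0],[1,0,0,-0.03,0],[1,0,0,-0.01,0]]'; python3 -m jog '[[0,0,0,0,0],[0,0,0,0,0],[0,0,0,0,0],[0,0,0,0,0],[0,0,0,0,0]]'
python3 - <<'E'
from h import *
print(env.get_state()['tcp_pos'],env.get_state()['finger_gap']); c=shot('wrist','w2.png'); 
E
```

```text
clock: 4.65
tcp_pos: [0.5356, 0.0061, 0.2151]
orientation: [0.002, 0.145, 0.989, 0.0]
wrist_force: [0.8, -0.1, 0.9]
finger_gap: -0.0001
grip_force: 0.0
clock: 5.07
tcp_pos: [0.5332, 0.0063, 0.2096]
orientation: [-0.002, 0.145, 0.989, 0.0]
wrist_force: [0.1, 0.5, 0.3]
finger_gap: 0.0427
grip_force: 0.0
[0.53323901 0.00627295 0.20958911] 0.04266651920623586
```

View pics/w2.png

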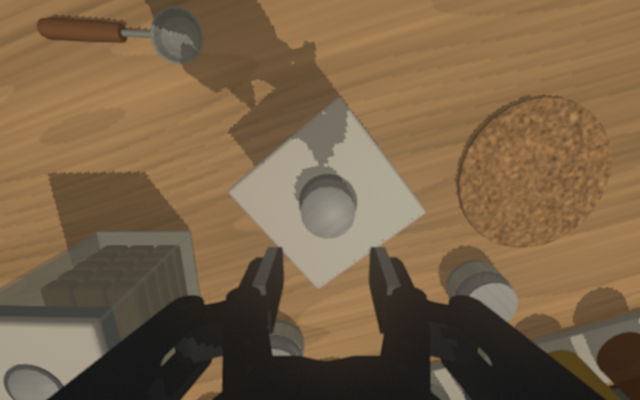

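The button has sprung out: its crown is at (328,213), and the fingers straddle its line at x≈325. Next I get the centring for the grasp.

```bash
python3 - <<'E'
from h import *
c=shot('wrist'); b=cast(c,[(328,212)],.127)[0]; print(b,rel([b[0],b[1],.125]),env.get_state()['tcp_pos'])
print(cast(c,[(534,171)],.008))
E
```

```text
[0.53311734 0.00723309 0.127     ] [0.00062724 0.00085585 0.08518481] [0.53363752 0.0062035  0.21018361]
[[0.59228243 0.22405075 0.008     ]]
```

Centred to within 1 mm, so I open a little more and descend.

```bash
python3 -m jog '[[-0.6,0,0.001,0,0],[-0.6,0,0,0,0],[-0.6,0,0,0.02,0],[-0.6,0,0,0.02,0],[-0.6,0,0,0.02,0]]'; python3 -m jog '[[-0.6,0,0,0.015,0],[-0.6,0,0,0.01,0],[-0.6,0,0,0.005,0],[-0.6,0,0,0.004,0],[-0.6,0,0,0,0]]';  python3 -m jog '[[-0.6,0,0,0,0],[-0.6,0,0,0,0]]'
```

```text
clock: 5.58
tcp_pos: [0.5349, 0.0071, 0.151]
orientation: [0.001, 0.145, 0.989, 0.0]
wrist_force: [-0.1, -0.1, -0.3]
finger_gap: 0.0684
grip_force: 0.0
clock: 6.0
tcp_pos: [0.5345, 0.0071, 0.1171]
orientation: [-0.0, 0.145, 0.989, 0.0]
wrist_force: [-0.4, 0.2, -0.5]
finger_gap: 0.0681
grip_force: 0.0
clock: 6.17
tcp_pos: [0.5352, 0.007, 0.1182]
orientation: [0.001, 0.145, 0.989, 0.0]
wrist_force: [0.1, -0.2, 0.5]
finger_gap: 0.0681
grip_force: 0.0
```

```bash
python3 -m jog '[[-0.6,0,0,0.004,0],[1,0,0,0,0],[1,0,0,0,0],[1,0,0,0,0],[1,0,0,0,0]]' 40; python3 -m jog '[[1,0,0,0,0],[1,0,0,0,0],[1,0,0,0,0]]'
```

```text
clock: 6.58
tcp_pos: [0.5345, 0.0071, 0.1136]
orientation: [0.0, 0.145, 0.989, 0.0]
wrist_force: [-1.5, -0.8, 1.3]
finger_gap: 0.0388
grip_force: 40.0
clock: 6.83
tcp_pos: [0.5345, 0.0072, 0.1135]
orientation: [0.0, 0.145, 0.989, 0.0]
wrist_force: [-1.4, 0.2, 3.3]
finger_gap: 0.0389
grip_force: 40.0
```

```bash
python3 -m jog '[[1,0,0,-0.005,0],[1,0,0,-0.01,0],[1,0,0,-0.01,0],[1,0,0,-0.01,0],[1,0,0,-0.01,0]]'; python3 -m jog '[[1,0,0,-0.015,0],[1,0,0,-0.015,0],[1,0,0,-0.005,0],[1,0,0,0,0],[1,0,0,0,0]]'
python3 - <<'E'
from h import *
print(rel([.597,.2250,.19]),env.get_state()['ft_torque']); shot('scene','s2.png')
E
```

```text
clock: 7.25
tcp_pos: [0.5348, 0.007, 0.1596]
orientation: [0.0, 0.145, 0.989, 0.0]
wrist_force: [0.1, -0.2, -1.9]
finger_gap: 0.0387
grip_force: 40.8
clock: 7.67
tcp_pos: [0.5347, 0.0071, 0.1935]
orientation: [0.0, 0.145, 0.989, 0.0]
wrist_force: [0.0, 0.5, -2.7]
finger_gap: 0.0388
grip_force: 40.8
[0.00278156 0.22665069 0.00356607] [ 0.01304142 -0.00897587 -0.03252856]
```

View pics/s2.png

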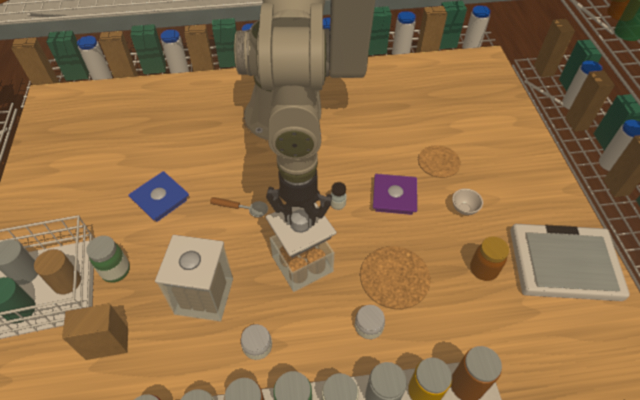

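The lid is off and hanging level, and the tall canister is still shut. Next is the carry to the mat.

```bash
python3 -m jog '[[1,0,0.012,0,0],[1,0,0.022,0,0],[1,0,0.025,0,0],[1,0.001,0.025,0,0],[1,0,0.025,0,0]]'; python3 -m jog '[[1,0.001,0.025,0,0],[1,0.001,0.025,0,0],[1,0,0.025,0,0],[1,0,0.023,0,0],[1,0,0.014,0,0]]'; python3 -m jog '[[1,0,0.006,0,0],[1,0,0,0,0],[1,0,0,0,0]]'
python3 - <<'E'
from h import *
print(rel([.597,.2255,.0535]))
a=shot('top')['img'][100:220,190:350];w=shot('wrist')['img']
cv2.imwrite('pics/m.png',np.vstack([cv2.resize(a,(400,300)),cv2.resize(w,(400,250))])[:,:,::-1])
E
```

```text
clock: 8.13
tcp_pos: [0.5644, 0.1134, 0.1922]
orientation: [-0.001, 0.145, 0.989, 0.0]
wrist_force: [-0.0, -0.3, -2.7]
finger_gap: 0.0386
grip_force: 40.9
clock: 8.55
tcp_pos: [0.5947, 0.2227, 0.1918]
orientation: [-0.001, 0.144, 0.99, 0.0]
wrist_force: [-0.4, 0.7, -1.9]
finger_gap: 0.0385
grip_force: 40.9
clock: 8.8
tcp_pos: [0.5961, 0.2254, 0.1924]
orientation: [-0.001, 0.145, 0.989, -0.0]
wrist_force: [-0.2, 0.1, -2.8]
finger_gap: 0.0388
grip_force: 40.9
[-0.00105611  0.0005172   0.13885403]
```

View pics/m.png

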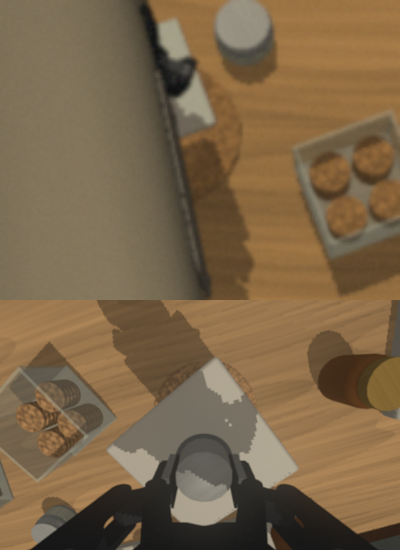

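Wrist panel: the lid is level in the grip over the mat and its footprint is clear of the jars. I lower it, slowly at the end.

```bash
python3 -m jog '[[1,-0.001,0,0.02,0],[1,0,0,0.03,0],[1,0,0,0.03,0],[1,0,0,0.025,0],[1,0,0,0.015,0]]'; python3 -m jog '[[1,0,0,0.008,0],[1,0,0,0.004,0],[1,0,0,0.001,0],[1,0,0,0,0],[1,0,0,0,0]]'
```

```text
clock: 9.32
tcp_pos: [0.5958, 0.2234, 0.0703]
orientation: [-0.002, 0.146, 0.989, -0.001]
wrist_force: [-0.7, 0.0, -1.9]
finger_gap: 0.0386
grip_force: 40.9
clock: 9.73
tcp_pos: [0.5988, 0.2252, 0.0619]
orientation: [0.001, 0.145, 0.989, 0.001]
wrist_force: [0.1, -0.8, -1.8]
finger_gap: 0.0386
grip_force: 40.9
```

```bash
python3 -m jog '[[1,0,0,0.002,0],[1,0,0,0.002,0],[1,0,0,0.001,0],[1,0,0,0,0],[1,0,0,0,0]]'; python3 -m jog '[[1,0,0,0.001,0],[1,0,0,0.001,0],[1,0,0,0,0],[1,0,0,0,0]]'
```

```text
clock: 10.15
tcp_pos: [0.5976, 0.2252, 0.0553]
orientation: [-0.0, 0.145, 0.989, 0.0]
wrist_force: [-0.9, -0.6, -2.0]
finger_gap: 0.0386
grip_force: 40.9
clock: 10.48
tcp_pos: [0.5978, 0.2252, 0.0537]
orientation: [0.0, 0.145, 0.989, 0.0]
wrist_force: [-0.5, -0.7, 1.0]
finger_gap: 0.0387
grip_force: 41.2
```

```bash
python3 -m jog '[[1,0,0,0.0005,0],[1,0,0,0,0],[0.6,0,0,0,0],[0.2,0,0,0,0],[-0.2,0,0,0,0]]' 20; python3 -m jog '[[-0.5,0,0,0,0],[-0.5,0,0,0,0],[-0.5,0,0,0,0]]';  python3 -m jog '[[-0.5,0,0,-0.01,0],[-0.5,0,0,-0.015,0],[-0.5,0,0,-0.02,0],[-0.5,0,0,-0.03,0],[-0.5,0,0,-0.03,0]]'; python3 -m jog '[[-0.5,0,-0.03,-0.02,0],[-0.5,0,-0.04,0,0],[-0.5,0,-0.04,0,0],[-0.5,0,-0.04,0,0],[-0.5,0,-0.03,0,0]]'; python3 -m jog '[[-0.5,0,-0.03,0,0],[-0.5,0,-0.02,0,0],[-0.5,0,0,0,0]]'
python3 - <<'E'
from h import *
a=shot('top')['img'][100:220,210:470];w=shot('scene')['img'][180:320,140:460]
cv2.imwrite('pics/e.png',np.vstack([cv2.resize(a,(600,277)),cv2.resize(w,(600,263))])[:,:,::-1])
E
```

```text
clock: 10.9
tcp_pos: [0.5979, 0.2252, 0.0529]
orientation: [0.0, 0.145, 0.989, 0.0]
wrist_force: [-0.4, 0.0, 0.3]
finger_gap: 0.0495
grip_force: 0.0
clock: 11.15
tcp_pos: [0.5977, 0.2251, 0.0525]
orientation: [-0.0, 0.145, 0.989, -0.0]
wrist_force: [0.4, 0.5, 0.2]
finger_gap: 0.0639
grip_force: 0.0
clock: 11.57
tcp_pos: [0.597, 0.2249, 0.1588]
orientation: [-0.001, 0.145, 0.989, -0.0]
wrist_force: [0.7, 0.8, -0.3]
finger_gap: 0.0641
grip_force: 0.0
clock: 11.98
tcp_pos: [0.5451, 0.0505, 0.1789]
orientation: [0.001, 0.145, 0.989, -0.0]
wrist_force: [0.4, 0.5, 0.9]
finger_gap: 0.0641
grip_force: 0.0
clock: 12.23
tcp_pos: [0.5308, 0.0016, 0.1787]
orientation: [0.0, 0.147, 0.989, -0.001]
wrist_force: [0.4, 0.4, 0.1]
finger_gap: 0.0638
grip_force: 0.0
```

View pics/e.png

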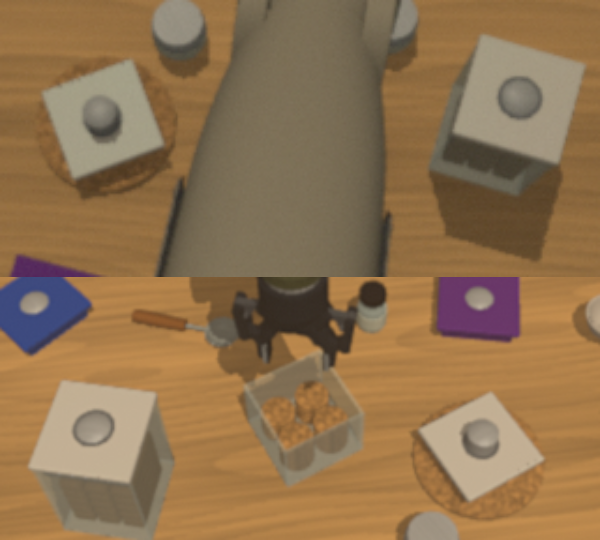

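The lid stands button-up on the mat: top panel centre (103,120), with mat cork visible on all sides. The tall canister is shut. One check of the centring before handing in.

```bash
python3 - <<'E'
from h import *
c=shot('top'); hsv=cv2.cvtColor(c['img'],cv2.COLOR_RGB2HSV)[110:200,215:290]
m=cv2.morphologyEx(((hsv[:,:,1]<75)&(hsv[:,:,2]>80)).astype(np.uint8),5,np.ones((2,2)))
n,L,st,ce=cv2.connectedComponentsWithStats(m); i=L[152-110+10,254-215-8]
cs=max(cv2.findContours((L==i).astype(np.uint8),0,1)[0],key=cv2.contourArea); r=cv2.minAreaRect(cs)
print(st[i],r,cast(c,[(r[0][0]+215,r[0][1]+110)],.04),cast(c,[(256,153.4)],.008))
E
```

```text
[   0    0   75   90 6604] ((37.0, 44.5), (89.0, 74.0), 90.0) [[0.58555338 0.22988403 0.04      ]] [[0.59789874 0.22389509 0.008     ]]
```

The mask failed, so I use the lid corners read from the picture: (43,93), (132,60), (163,148), (75,181) in the panel.

```bash
python3 - <<'E'
from h import *
c=shot('top'); print(cast(c,[(254.4,151.9)],.04),cast(c,[(255.9,153.4)],.008))
c=shot('scene'); s=320/600
print(cast(c,[(140+s*481-.3,180+(447-277)*s-.3)],.04),cast(c,[(140+s*478-.3,180+(455-277)*s-.3)],.008))
E
```

```text
[[0.59299997 0.22364998 0.04      ]] [[0.59789371 0.2241754  0.008     ]]
[[0.60246127 0.22513795 0.04      ]] [[0.59672953 0.2265553  0.008     ]]
```

The two views put the offset at about 5 mm in opposite directions, so the lid is centred within measurement error.

```bash
python3 -c "
from workcell import env
print(env.hand_in())"
```

```text
the job is handed in; nothing more can be done
None
```

I opened the short canister and set its lid button-up on the 170 mm cork mat, within about 5 mm of centre; the tall canister stayed shut, and I handed the job in at about 12.5 s (no verdict was returned).

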